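# Move the clip-on thermometer to the roasting tin

## Robot

A 6-joint arm with a two-finger parallel gripper is mounted at the origin on a cart in front of the work surface, level with it; the furniture and walls round the work are solid. World frame = base frame: x ahead of the robot, y to its left, z up, the work surface at z = 0. Lengths are in mm, angles in degrees, forces in N, time in s.
With the tool pointing down it reaches from about 150 to 775 mm from the base axis. Payload 6.1 kg.
Tool frame: the origin (TCP) lies at the very end of the fingers, on their centre line; the grasp point (between the pads) lies 19 mm behind it; z points along the fingers, y is the line along which they close (so a half turn about z gives the same grasp; the last joint's range is limited). The gripper opens to 85 mm and grips with 20 to 120 N. Pads are 22 mm wide; open, the fingers measure 114 mm over their backs; the gripper's body (76 mm by 85 mm) begins 54 mm behind the grasp point. The pads swing forward as they close: fully open they stand 13 mm farther back than shut.
Start: joints at [68.755, 7.208, -2.269, 80.523, 0, 90], TCP at [190.232, 489.306, 231.295] pointing down, gripper open.
Joint ranges: [-155.77, 155.77], [-54.66, 111.73], [-72.52, 77.12], [-102.08, 115.82], [-83.92, 84.16], [-180, 180]. Speed limits (degrees/s): [136.94, 136.94, 172.46, 180, 180, 180].

## Interface

Orientations are given as [roll, pitch, yaw] about the fixed x, y, z axes, in that order (R = Rz(yaw) Ry(pitch) Rx(roll)).
In Python, from bench import sensors, optics, ticket, models gives the robot as it stands.
- The arm moves only by the tool drive_tool, never from a script. Its argument "plan" is one flat list of numbers, 7 for each row, row after row: the shift along the tool's x, y, z each as a share of 0.04 m, from -1 to 1, then the turn, a rotation vector about the tool's x, y, z each as a share of 5 degrees, from -1 to 1, then the opening, from 0 (shut) to 1 (fully open). A call has 1 to 5 rows; each row shifts and turns the commanded pose from where the row before left it, along the tool's axes as they then stand; what a row does not reach is not made up. A row lasts 1/10 s, in which the tool goes at most 50 mm and 8.59 degrees, less where a joint would pass 70% of its speed; a pose out of reach is approached as far as the arm can. A call with a number of a shift or a turn outside -1 to 1 is refused whole. A call with a gripper value outside its range is refused whole. The fingers move at their own pace and stop on an object; the grip force is fixed at half the most. Time passes only in rows, so rows that do not move let the fingers close. It gives the time, the measured TCP pose, the force, the opening and the grip force at its end, in the units of the state.
- sensors.state(): the state, without advancing time (a new reading comes with each control period).
- optics.read_camera(name): name is "scene" or "side" or "wrist"; returns a dict with "image" (420x560x3 uint8, blue, green, red), "range_z" (420x560 float32, mm along the optical axis (not along the pixel's ray), 0 where there is no reading), "vfov" (degrees; the focal length in pixels is half the picture's height over the tangent of half this angle, whatever the lens; pixels are square), "cx", "cy" (the principal point, pixels), "view" (4x4, takes a point from world to camera coordinates). Camera axes: x right, y up, looking along -z (the intrinsics and any distortion apply to the point x, -y, -z); pixel columns grow to the right and rows downward; lengths in mm; the calibration is good to about 2 mm. A picture is of the moment at which its call begins.
- ticket.job_done(): hands the job in; it is judged then, once.
Trained networks look in the newest picture that a camera, given by its name, has taken for a name from the list of things; names that differ only in an ending like _2 or _b are one class to them, and where a whole thing is asked for, a point or a joint stands for the part that bears it (a point fixed in the world has none). Each returns a list of dicts, best first, with "confidence" (0 to 1); they miss things now and then, are a little off and sometimes report something else, mostly with a low value. They report only what shows in the picture. A call takes as long as a camera call.
- models.masks_of(label, camera): "mask" (420x560 bool, what is visible of it).
- models.landmark_of(label, camera): "at" ([x, y, z] in mm, in world coordinates, good to about 4 mm: a listed point, or the origin of a listed thing).
The state is a dict: "clock": time; "joint_pos": joint angles; "qvel": joint speeds; "joint_efforts": joint torques, N m; "position": TCP position; "orientation": TCP orientation; "force": force on the tool from outside, world axes, zero at the start; "torque": the same for the moment, N m; "gripper_width": finger opening in mm; "grip_force": force on a finger pad.
Only numpy, scipy, OpenCV 4.12 (cv2) and the standard library are available. Lean on these libraries where they do the work, as an engineer would, in place of code of your own. Each camera call takes 0.05 s, during which the arm holds its last target. There are 200 camera calls.

## Task

The clip-on dial thermometer is gripping the near wall of the small empty loaf tin. Squeeze its two handles together to open it, lift it off, and clip it upright onto the near long wall (the one facing the robot) of the larger roasting tin that holds the onion and garlic, midway along that wall, with its jaws well down over the edge. Let go of it so that its spring holds it there.

Things in the scene. Friction and masses are not known exactly. Their poses are not given: they have to be found in the camera images.
- clip: Bright steel sprung clip, about 70 g, two levers on one hinge, with a round white dial 32 mm across on the outside of one lever, below the hinge. Starts upright on the near wall of the loaf tin. Origin: middle of the hinge pin (9 mm thick). z points up from jaws to handles; x is the line along which handles and jaws close, across the gripped wall; y is the hinge axis, along the wall; the dial faces -x.
- clip_grip (a point): Point midway between the handles, 30 mm above the hinge, where to squeeze; axes as the clip's. Handles: flat plates 26 mm wide (y), from 6 to 46 mm above the hinge; over their outsides 52 mm at the tops when clipped on, upright and parallel 28 mm apart when fully squeezed. Press the outer faces, a finger on each: 11 N on each opens it to its stop; more does no harm.
- clip_jaw (a joint): Opening of the clip, rad, per lever (both move alike, a spring closes them): 0 when gripping a 5 mm tin wall, -0.05 shut on nothing, 0.26 squeezed fully open. The jaws are 22 mm wide (along y), end 45 mm below the hinge and are 28 mm apart there when fully open.
- loaf_tin: The smaller open dark steel tin without handles, 110 x 180 mm and 55 mm high, walls 5 mm thick; fixed. Origin: centre of its underside; x away from the robot, y along its long side.
- loaf_rim (a point): Middle of the top edge of the loaf tin's near long wall (centre of the wall's thickness). Axes as the loaf tin's. The clip starts with its hinge 25 mm above this edge, up to 50 mm to either side of this point.
- roasting_tin: The larger open dark steel tin, 170 x 220 mm and 70 mm high, walls 5 mm thick, with a wire handle at each short end; fixed. A loose onion and garlic bulb lie in its far half. Origin: centre of its underside; x away from the robot, y along its long side.
- roasting_rim (a point): Middle of the top edge of the roasting tin's near long wall (centre of the wall's thickness), where the clip shall go. Axes as the roasting tin's: y runs along the wall, x across it. The clip sits well with its hinge about 25 mm above this edge (jaws 20 mm down over the wall).

How it is judged (in metres and radians):
On the way:
1. the clip is squeezed open and clear of the loaf tin (value of joint clip_jaw above 0.05 rad and contact force between clip and loaf_tin below 0.05 N and distance between clip and loaf_rim above 0.06 m), for 0.1 s.
At the end, for the whole second after the job is handed in: The clip grips the roasting tin's near long wall by its spring (opening -0.03 to 0.05 rad, over 1 N), hinge within 30 mm of the wall's middle along it, 12 mm across it, 0 to 36 mm above the edge; upright within 15 degrees, square to the wall within 17 degrees, at rest (y of clip in the frame of roasting_rim between -0.03 and 0.03 m and x of clip in the frame of roasting_rim between -0.012 and 0.012 m and z of clip in the frame of roasting_rim between 0 and 0.036 m and angle between clip's own z axis and vertical below 0.26 rad and angle between the x axis of clip and the x axis of roasting_rim, either way round below 0.3 rad and value of joint clip_jaw between -0.03 and 0.05 rad and contact force between clip and roasting_tin above 1 N and linear speed of clip below 0.03 m/s); the robot touches nothing.
It also fails if it takes over 35 s, if anything falls off the work surface, if the arm or the gripper's body presses on something with over 40 N, if the wrist force passes 120 N, or if a joint passes its speed limit or range.

## Working session

There is one attempt and no reset: what is moved stays moved. The work goes in short steps, Python scripts to look and compute and a tool call to move; the robot and the scene stay as the last step left them, time stands still between calls to the robot, and variables do not carry over. Pictures are saved under pics/ and viewed, at most 10 in all, crops included, and the job is handed in when it is done.

Besides the shell and the picture viewer there is one more tool, called after ">>>" by a JSON object that holds its "fn" and its "kwargs", one argument or row to a line. drive_tool: Moves the arm, as the interface text tells. Its arguments: {"type":"object","properties":{"plan":{"type":"array","items":{"type":"number"}}},"required":["plan"]}

```bash
mkdir -p pics; ls
cat > h.py <<'E'
import numpy as np,cv2
from bench import sensors,optics,ticket,models
def cam(n):return optics.read_camera(n)
def world(c,mask):
    h,w=c["range_z"].shape;f=h/2/np.tan(np.radians(c["vfov"]/2))
    v,u=np.nonzero(mask&(c["range_z"]>0));d=c["range_z"][v,u]
    P=np.stack([(u-c["cx"])/f*d,-(v-c["cy"])/f*d,-d,np.ones_like(d)])
    return (np.linalg.inv(c["view"])@P)[:3].T
E
python3 - <<'E'
from h import *
s=sensors.state();print(s)
ims=[]
for n in ["scene","side","wrist"]:
    c=cam(n);ims.append(c["image"])
    print(n,c["vfov"],c["cx"],c["cy"],[k for k in c])
    for l in ["clip","clip_grip","loaf_rim","roasting_rim","roasting_tin","loaf_tin"]:
        r=models.landmark_of(l,n)
        print(l,[(np.round(x["at"]),round(x["confidence"],2)) for x in r[:2]])
    r=models.masks_of("clip",n)
    for x in r[:1]:
        P=world(c,x["mask"]);print("mask",x["confidence"],len(P),np.percentile(P,[2,50,98],axis=0).round())
cv2.imwrite("pics/a.png",ims[0]);cv2.imwrite("pics/b.png",ims[1])
cv2.imwrite("pics/c.png",ims[2])
print(sensors.state()["clock"])
E
```

```text
pics
{'clock': 0.0, 'joint_pos': array([ 6.87557529e+01,  7.24072576e+00, -2.32710786e+00,  8.05248063e+01,
        2.50030462e-04,  9.00005962e+01]), 'qvel': array([ 0.031658  ,  0.09998851, -0.04729539, -0.04177499,  0.02303584,
        0.04435354]), 'joint_efforts': array([ 1.10755587e-03, -4.35911608e+01,  3.52925026e+01,  1.72813190e-02,
       -1.20481222e-04, -4.84900184e-06]), 'position': array([190.07664961, 488.93017606, 230.52785234]), 'orientation': array([-1.79907360e+02, -2.49066132e-04,  1.58755156e+02]), 'force': array([-0.15447286, -1.06694684,  0.70094186]), 'torque': array([-0.02098891,  0.00146484, -0.0607302 ]), 'grip_force': 0.0, 'gripper_width': 85.00667896706295}
scene 48.20441479965125 283.33575368427967 203.97247352349703 ['image', 'range_z', 'vfov', 'cx', 'cy', 'view']
clip [(array([506., 312.,  80.]), 0.67)]
clip_grip [(array([506., 308., 112.]), 0.9)]
loaf_rim [(array([500., 318.,  55.]), 0.74)]
roasting_rim [(array([ 506., -192.,   72.]), 0.77)]
roasting_tin [(array([ 590., -204.,   -4.]), 0.85), (array([505., 310.,  81.]), 0.53)]
loaf_tin [(array([556., 323.,   1.]), 0.6), (array([507., 307.,  80.]), 0.41)]
mask 0.65 297 [[477. 290.  38.]
 [485. 302.  78.]
 [499. 318. 120.]]
side 57.597520920707204 280.15181020281943 204.0380487068164 ['image', 'range_z', 'vfov', 'cx', 'cy', 'view']
clip [(array([503., 308.,  76.]), 0.59)]
clip_grip [(array([504., 306., 110.]), 0.56)]
loaf_rim [(array([500., 321.,  53.]), 0.91)]
roasting_rim [(array([ 509., -191.,   70.]), 0.75)]
roasting_tin [(array([ 592., -210.,    1.]), 0.93)]
loaf_tin [(array([505., 308., 109.]), 0.73), (array([555., 329.,  -1.]), 0.7)]
mask 0.96 492 [[478. 292.  34.]
 [493. 305.  84.]
 [534. 345. 120.]]
wrist 71.51566080446065 279.60439321403766 211.36575389751442 ['image', 'range_z', 'vfov', 'cx', 'cy', 'view']
clip []
clip_grip []
loaf_rim []
roasting_rim []
roasting_tin []
loaf_tin []
1.2
```

View pictures.

View pics/a.png

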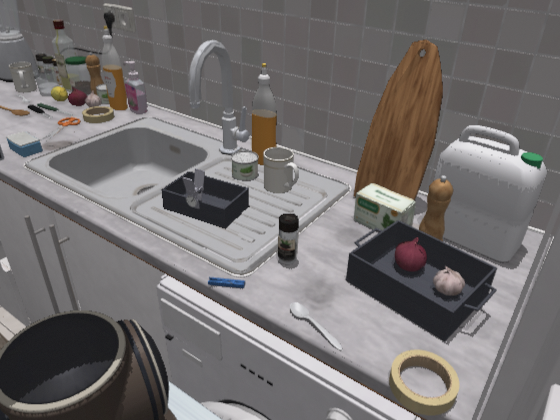

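View pics/b.png

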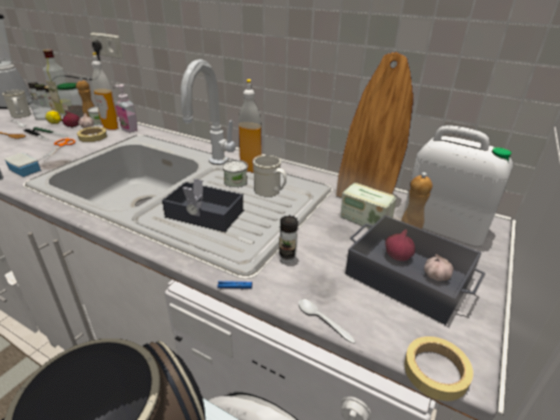

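Run:
```python
from h import *
for n in ["scene","side"]:
    c=cam(n);P=world(c,np.ones((420,560),bool))
    for nm,ctr,zt,sz in [("loaf",(556,325),55,(110,180)),("roast",(591,-206),70,(170,220))]:
        Q=P[(abs(P[:,0]-ctr[0])<120)&(abs(P[:,1]-ctr[1])<145)]
        # near outer wall: points in mid-height band, near side; RANSAC-like line fit x = a + b*(y)
        W=Q[(Q[:,2]>12)&(Q[:,2]<zt-8)&(Q[:,0]<ctr[0]-25)&(abs(Q[:,1]-ctr[1])<sz[1]/2-15)]
        # outer face = lowest x per y bin
        b=np.round(W[:,1]/6);L=np.array([[np.median(W[b==k,1]),np.percentile(W[b==k,0],10)] for k in np.unique(b) if (b==k).sum()>5])
        for _ in range(3):
            p=np.polyfit(L[:,1-1],L[:,1],1);r=L[:,1]-np.polyval(p,L[:,0]);L=L[abs(r)<max(3,1.5*r.std())]
        T=Q[(abs(Q[:,2]-zt)<4)]
        print(n,nm,"outer face yaw",np.degrees(np.arctan(-p[0])).round(1),"x at ctr y",np.polyval(p,ctr[1]).round(1),len(L),r.std().round(1))
        if len(T)>5:print(" rim rect",cv2.minAreaRect(T[:,:2].astype(np.float32)),len(T))
```

```text
scene loaf outer face yaw 8.4 x at ctr y 494.7 22 0.4
 rim rect ((544.4739379882812, 323.5155029296875), (127.96743774414062, 183.3377227783203), 8.54647445678711) 428
scene roast outer face yaw -9.9 x at ctr y 498.3 32 0.3
 rim rect ((597.0118408203125, -196.8092803955078), (243.7835693359375, 193.89337158203125), 80.31149291992188) 1049
side loaf outer face yaw 8.2 x at ctr y 496.3 22 0.5
 rim rect ((545.4691772460938, 323.8792724609375), (126.78063201904297, 181.20822143554688), 7.850749969482422) 279
side roast outer face yaw -9.7 x at ctr y 499.8 32 0.2
 rim rect ((596.4381713867188, -199.37078857421875), (233.8740692138672, 190.32237243652344), 79.93700408935547) 715
```

>>> {"fn": "drive_tool", "kwargs": {
  "plan": [0, 0, 0, 0, 0, 1, 1, 0, 0, 0, 0, 0, 1, 1, 0, 0, 0, 0, 0, 1, 1, 0, 0, 0, 0, 0, 1, 1, 0, 0, 0, 0, 0, 1, 1]
}}

```text
clock: 1.8
position: [190.2, 489.3, 231.3]
orientation: [180.0, 0.0, 133.5]
force: [-0.2, 0.8, 0.0]
gripper_width: 85.6
grip_force: 0.0
```

>>> {"fn": "drive_tool", "kwargs": {
  "plan": [0, 0, 0, 0, 0, 1, 1, 0, 0, 0, 0, 0, 1, 1, 0, 0, 0, 0, 0, 1, 1, 0, 0, 0, 0, 0, 1, 1, 0, 0, 0, 0, 0, 1, 1]
}}

```text
clock: 2.3
position: [190.2, 489.3, 231.3]
orientation: [-180.0, 0.0, 108.6]
force: [0.8, 0.2, -0.7]
gripper_width: 85.3
grip_force: 0.0
```

>>> {"fn": "drive_tool", "kwargs": {
  "plan": [0, 0, 0, 0, 0, 1, 1, 0, 0, 0, 0, 0, 1, 1, -0.5, 0.64, 0, 0, 0, 0, 1, -0.5, 0.64, 0, 0, 0, 0, 1, -0.5, 0.64, 0, 0, 0, 0, 1]
}}

```text
clock: 2.8
position: [275.9, 441.2, 231.3]
orientation: [180.0, -0.0, 98.8]
force: [0.2, -0.6, -0.1]
gripper_width: 85.8
grip_force: 0.0
```

>>> {"fn": "drive_tool", "kwargs": {
  "plan": [-0.5, 0.64, 0, 0, 0, 0, 1, -0.5, 0.64, 0, 0, 0, 0, 1, -0.5, 0.64, 0, 0, 0, 0, 1, -0.5, 0.64, 0, 0, 0, 0, 1, -0.5, 0.64, 0, 0, 0, 0, 1]
}}

```text
clock: 3.3
position: [418.1, 361.5, 231.4]
orientation: [180.0, -0.0, 98.8]
force: [0.7, 0.5, -0.3]
gripper_width: 85.2
grip_force: 0.0
```

Take a wrist look from here for a closer fix.

```bash
cat > look.py <<'E'
from h import *
import sys
n=sys.argv[1];c=cam(n);cv2.imwrite("pics/%s.png"%sys.argv[2],c["image"])
for l in sys.argv[3:]:
    r=models.landmark_of(l,n);print(l,[(np.round(x["at"]),round(x["confidence"],2)) for x in r[:2]])
r=models.masks_of("clip",n)
for x in r[:1]:
    P=world(c,x["mask"]);print("mask",x["confidence"],len(P),np.percentile(P,[5,50,95],axis=0).round())
    for z0 in range(40,240,10):
        Q=P[(P[:,2]>z0)&(P[:,2]<z0+10)]
        if len(Q)>8:print(z0,len(Q),np.percentile(Q[:,:2],[3,97],axis=0).round().tolist())
s=sensors.state();print(s["clock"],s["position"],s["orientation"])
E
python3 look.py wrist d clip clip_grip loaf_rim
```

```text
clip [(array([506., 307.,  78.]), 0.74)]
clip_grip [(array([504., 313., 111.]), 0.93)]
loaf_rim [(array([506., 314.,  55.]), 0.84)]
mask 0.97 1374 [[479. 298.  49.]
 [504. 315.  85.]
 [522. 324. 121.]]
40 31 [[485.0, 290.0], [505.0, 321.0]]
50 127 [[484.0, 298.0], [507.0, 323.0]]
60 97 [[484.0, 296.0], [511.0, 323.0]]
70 181 [[484.0, 298.0], [515.0, 324.0]]
80 464 [[487.0, 298.0], [516.0, 324.0]]
90 145 [[483.0, 301.0], [519.0, 325.0]]
100 107 [[480.0, 308.0], [521.0, 325.0]]
110 94 [[477.0, 310.0], [523.0, 326.0]]
120 81 [[476.0, 300.0], [526.0, 326.0]]
3.55 [416.78279841 362.35218251 231.21026949] [-1.79971479e+02 -5.59115154e-03  9.87315357e+01]
```

View pics/d.png

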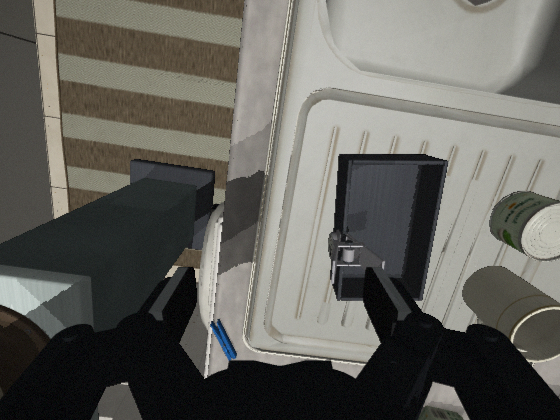

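>>> {"fn": "drive_tool", "kwargs": {
  "plan": [-0.52, 0.63, 0, 0, 0, 0, 1, -0.52, 0.63, 0, 0, 0, 0, 1, -0.53, 0.63, 0, 0, 0, 0.1, 1, 0, 0, 0.8, 0, 0, 0, 1, 0, 0, 0.8, 0, 0, 0, 1]
}}

```text
clock: 4.05
position: [501.8, 312.5, 167.5]
orientation: [179.9, -0.1, 98.3]
force: [-0.5, 0.3, 0.2]
gripper_width: 85.7
grip_force: 0.0
```

```bash
python3 look.py wrist e clip clip_grip
```

```text
clip [(array([507., 305.,  79.]), 0.63)]
clip_grip [(array([505., 306., 113.]), 0.86)]
mask 0.96 2657 [[479. 298.  58.]
 [501. 312.  88.]
 [525. 324. 122.]]
40 24 [[494.0, 318.0], [506.0, 322.0]]
50 73 [[484.0, 315.0], [508.0, 323.0]]
60 184 [[484.0, 300.0], [512.0, 323.0]]
70 220 [[487.0, 298.0], [515.0, 325.0]]
80 834 [[488.0, 297.0], [516.0, 324.0]]
90 278 [[484.0, 297.0], [519.0, 325.0]]
100 318 [[481.0, 296.0], [522.0, 325.0]]
110 367 [[479.0, 297.0], [525.0, 325.0]]
120 314 [[477.0, 297.0], [528.0, 325.0]]
4.25 [500.26006513 312.3415232  167.68862872] [-1.79942194e+02  1.76685751e-02  9.83375378e+01]
```

View pics/e.png

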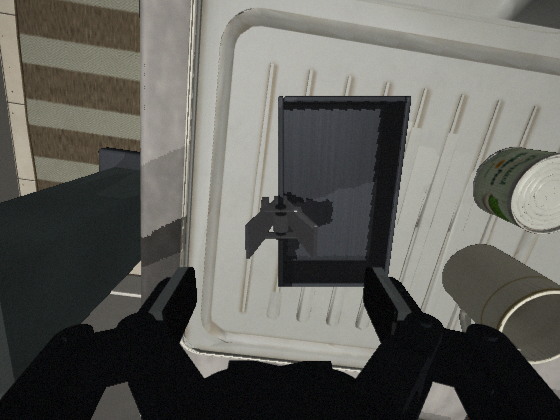

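>>> {"fn": "drive_tool", "kwargs": {
  "plan": [-0.03, 0.03, 0.7, 0, 0, 0, 1, 0, 0, 0.7, 0, 0, 0, 1, 0, 0, 0.56, 0, 0, 0, 1, 0, 0, 0, 0, 0, 0, 1]
}}

```text
clock: 4.65
position: [501.5, 310.9, 88.1]
orientation: [-179.9, 0.1, 98.3]
force: [-0.3, -0.3, 0.2]
gripper_width: 85.8
grip_force: 0.0
```

>>> {"fn": "drive_tool", "kwargs": {
  "plan": [0, 0, 0, 0, 0, 0, 0, 0, 0, 0, 0, 0, 0, 0, 0, 0, 0, 0, 0, 0, 0, 0, 0, 0, 0, 0, 0, 0, 0, 0, 0, 0, 0, 0, 0]
}}

```text
clock: 5.15
position: [502.8, 310.9, 89.4]
orientation: [180.0, -0.0, 98.2]
force: [-0.6, 0.3, -1.3]
gripper_width: 25.3
grip_force: 62.9
```

>>> {"fn": "drive_tool", "kwargs": {
  "plan": [0, 0, 0, 0, 0, 0, 0, 0, 0, 0, 0, 0, 0, 0, 0, 0, 0, 0, 0, 0, 0, 0, 0, 0, 0, 0, 0, 0, 0, 0, 0, 0, 0, 0, 0]
}}

```text
clock: 5.65
position: [502.6, 310.7, 88.8]
orientation: [-180.0, 0.0, 98.3]
force: [-0.8, -0.2, -0.8]
gripper_width: 25.4
grip_force: 70.3
```

>>> {"fn": "drive_tool", "kwargs": {
  "plan": [0, 0, -0.4, 0, 0, 0, 0, 0, 0, -0.6, 0, 0, 0, 0, 0, 0, -0.8, 0, 0, 0, 0, 0, 0, -0.8, 0, 0, 0, 0, 0, 0, -0.8, 0, 0, 0, 0]
}}

```text
clock: 6.15
position: [502.4, 310.7, 226.1]
orientation: [-180.0, 0.0, 98.3]
force: [0.9, 0.6, -0.9]
gripper_width: 25.3
grip_force: 70.0
```

```bash
python3 look.py side f clip clip_grip; python3 -c "
import cv2;i=cv2.imread('pics/f.png');cv2.imwrite('pics/f2.png',cv2.resize(i[100:260,100:320],None,fx=3,fy=3))"
```

```text
clip [(array([501., 308., 205.]), 0.77)]
clip_grip [(array([502., 304., 237.]), 0.73)]
mask 0.96 500 [[478. 292. 168.]
 [491. 301. 203.]
 [516. 315. 245.]]
160 29 [[484.0, 297.0], [516.0, 317.0]]
170 48 [[476.0, 293.0], [516.0, 312.0]]
180 82 [[477.0, 290.0], [516.0, 317.0]]
190 66 [[479.0, 291.0], [516.0, 316.0]]
200 75 [[483.0, 292.0], [515.0, 315.0]]
210 68 [[487.0, 293.0], [517.0, 312.0]]
220 42 [[489.0, 292.0], [516.0, 310.0]]
230 38 [[490.0, 293.0], [517.0, 310.0]]
6.35 [503.01382026 311.00248028 225.42143342] [ 1.79911686e+02 -3.68250678e-02  9.82554237e+01]
```

View pics/f2.png

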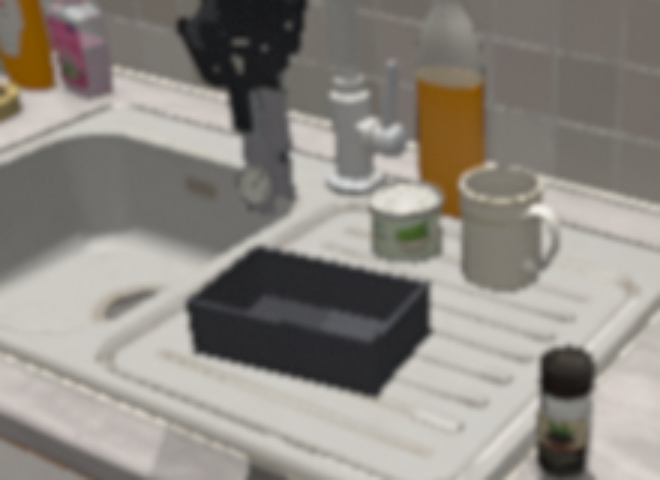

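>>> {"fn": "drive_tool", "kwargs": {
  "plan": [-0.5, -0.07, 0, 0, 0, 0, 0, -0.9, -0.13, 0, 0, 0, 0, 0, -0.9, -0.13, 0, 0, 0, 0, 0, -0.9, -0.13, 0, 0, 0, 0, 0, -0.9, -0.13, 0, 0, 0, 0, 0]
}}

```text
clock: 6.85
position: [501.6, 142.7, 223.2]
orientation: [-179.8, 0.0, 98.3]
force: [0.2, -0.5, -0.2]
gripper_width: 25.3
grip_force: 63.7
```

>>> {"fn": "drive_tool", "kwargs": {
  "plan": [-0.9, -0.13, 0, 0, 0, 0, 0, -0.9, -0.13, 0, 0, 0, 0, 0, -0.9, -0.13, 0, 0, 0, 0, 0, -0.9, -0.13, 0, 0, 0, 0, 0, -0.9, -0.13, 0, 0, 0, 0, 0]
}}

```text
clock: 7.35
position: [501.3, -38.9, 223.3]
orientation: [-179.8, -0.0, 98.2]
force: [0.9, -0.0, -0.0]
gripper_width: 25.4
grip_force: 65.3
```

>>> {"fn": "drive_tool", "kwargs": {
  "plan": [0, 0, 0, 0, 0, 0.9, 0, 0, 0, 0, 0, 0, 0.9, 0, 0, 0, 0, 0, 0, 0.9, 0, 0, 0, 0, 0, 0, 0.9, 0]
}}

```text
clock: 7.75
position: [501.5, -37.7, 223.2]
orientation: [-179.8, 0.0, 80.0]
force: [-0.9, 0.3, -0.5]
gripper_width: 25.1
grip_force: 65.1
```

>>> {"fn": "drive_tool", "kwargs": {
  "plan": [-0.94, 0.18, 0, 0, 0, 0, 0, -0.94, 0.18, 0, 0, 0, 0, 0, -0.94, 0.18, 0, 0, 0, 0, 0, -0.94, 0.18, 0, 0, 0, 0, 0, 0, 0, 0, 0, 0, 0, 0]
}}

```text
clock: 8.25
position: [504.3, -193.9, 222.8]
orientation: [-179.8, 0.1, 80.0]
force: [0.9, -0.1, -0.9]
gripper_width: 25.2
grip_force: 67.9
```

```bash
python3 look.py wrist g clip clip_grip roasting_rim; python3 look.py scene g1 clip clip_grip roasting_rim
python3 - <<'E'
import cv2,numpy as np
a=cv2.imread('pics/g.png')[100:420,100:450];b=cv2.imread('pics/g1.png')[120:340,330:520]
f=lambda i:cv2.resize(i,(400,int(400*i.shape[0]/i.shape[1])))
a,b=f(a),f(b);h=max(len(a),len(b));p=lambda i:np.pad(i,((0,h-len(i)),(0,0),(0,0)))
cv2.imwrite('pics/g2.png',np.hstack([p(a),p(b)]))
E
```

```text
clip [(array([ 506., -199.,  202.]), 0.85)]
clip_grip [(array([ 504., -197.,  235.]), 0.61)]
roasting_rim [(array([ 508., -188.,   72.]), 0.57)]
mask 0.65 3598 [[ 481. -243.   48.]
 [ 500. -190.  209.]
 [ 517. -181.  250.]]
40 11 [[497.0, -296.0], [506.0, -294.0]]
160 76 [[486.0, -201.0], [520.0, -182.0]]
170 180 [[477.0, -206.0], [518.0, -182.0]]
180 170 [[478.0, -202.0], [518.0, -177.0]]
190 241 [[482.0, -205.0], [517.0, -177.0]]
200 1229 [[488.0, -208.0], [517.0, -181.0]]
210 381 [[490.0, -209.0], [518.0, -181.0]]
220 170 [[490.0, -207.0], [517.0, -181.0]]
230 203 [[490.0, -207.0], [517.0, -180.0]]
8.5 [ 505.27165993 -189.13132079  224.34290868] [-1.79930579e+02 -2.26970073e-02  8.03011964e+01]
clip [(array([ 508., -192.,  208.]), 0.87)]
clip_grip [(array([ 506., -193.,  235.]), 0.62)]
roasting_rim [(array([ 508., -193.,   71.]), 0.73)]
mask 0.87 872 [[ 478. -207.  167.]
 [ 488. -199.  204.]
 [ 514. -180.  246.]]
160 55 [[483.0, -206.0], [516.0, -182.0]]
170 78 [[475.0, -206.0], [515.0, -181.0]]
180 132 [[476.0, -206.0], [515.0, -177.0]]
190 119 [[478.0, -206.0], [512.0, -177.0]]
200 140 [[483.0, -208.0], [514.0, -181.0]]
210 130 [[485.0, -208.0], [513.0, -180.0]]
220 64 [[487.0, -208.0], [514.0, -188.0]]
230 62 [[487.0, -208.0], [514.0, -193.0]]
8.75 [ 505.93042283 -189.14900748  225.0017336 ] [1.79991099e+02 6.56830690e-04 8.03287486e+01]
```

View pics/g2.png

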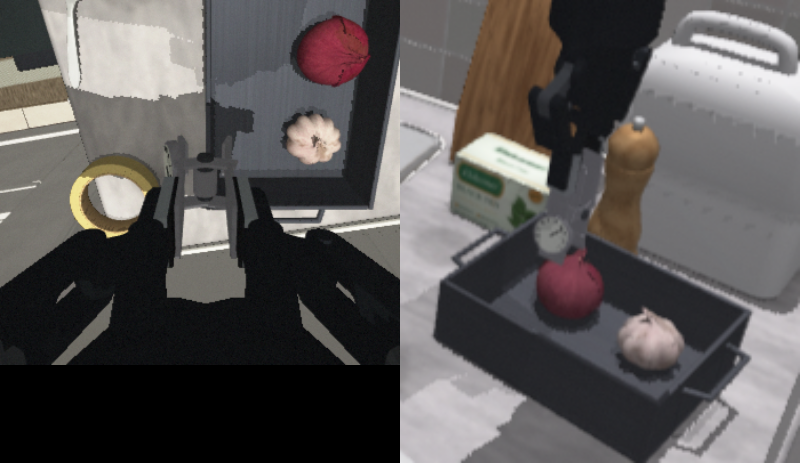

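>>> {"fn": "drive_tool", "kwargs": {
  "plan": [0, -0.03, 0.9, 0, 0, 0, 0, 0, 0, 0.7, 0, 0, 0, 0, 0, 0, 0.5, 0, 0, 0, 0, 0, 0, 0.4, 0, 0, 0, 0, 0, 0, 0.35, 0, 0, 0, 0]
}}

```text
clock: 9.25
position: [504.5, -189.1, 109.9]
orientation: [-180.0, -0.0, 80.3]
force: [-0.2, -0.2, -1.4]
gripper_width: 25.4
grip_force: 71.5
```

```bash
python3 look.py scene i clip clip_grip roasting_rim;python3 -c "
import cv2;i=cv2.imread('pics/i.png');cv2.imwrite('pics/i2.png',cv2.resize(i[180:340,330:520],None,fx=3,fy=3))"
```

```text
clip [(array([ 506., -191.,   90.]), 0.84)]
clip_grip [(array([ 505., -194.,  120.]), 0.6), (array([ 506., -192.,   90.]), 0.3)]
roasting_rim [(array([ 505., -193.,   72.]), 0.78)]
mask 0.81 605 [[ 477. -207.   63.]
 [ 487. -198.   90.]
 [ 512. -180.  131.]]
50 12 [[478.0, -200.0], [486.0, -183.0]]
60 78 [[475.0, -204.0], [514.0, -178.0]]
70 103 [[475.0, -205.0], [512.0, -176.0]]
80 102 [[480.0, -207.0], [511.0, -179.0]]
90 118 [[484.0, -208.0], [512.0, -181.0]]
100 64 [[485.0, -207.0], [512.0, -187.0]]
110 43 [[485.0, -207.0], [513.0, -198.0]]
120 48 [[486.0, -207.0], [513.0, -194.0]]
130 33 [[486.0, -206.0], [512.0, -194.0]]
9.5 [ 505.12422308 -189.60337999  111.72752711] [1.79946415e+02 1.06976799e-02 8.02809206e+01]
```

View pics/i2.png

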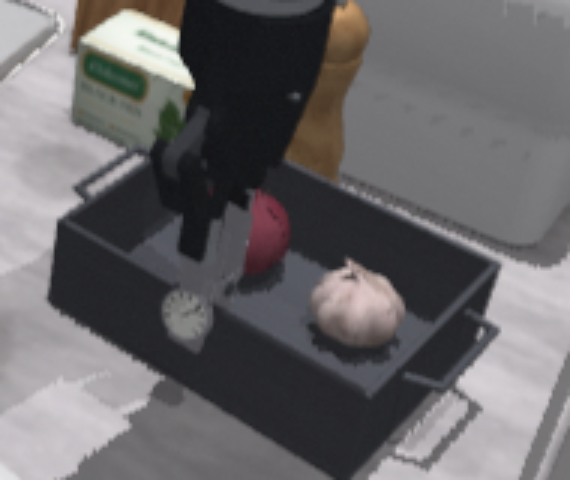

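>>> {"fn": "drive_tool", "kwargs": {
  "plan": [0, 0, 0, 0, 0, 0, 0.4, 0, 0, 0, 0, 0, 0, 0.5, 0, 0, 0, 0, 0, 0, 0.6, 0, 0, 0, 0, 0, 0, 0.8, 0, 0, 0, 0, 0, 0, 1]
}}

```text
clock: 10.0
position: [504.7, -189.8, 111.1]
orientation: [180.0, 0.0, 80.3]
force: [0.4, -0.0, -0.6]
gripper_width: 78.1
grip_force: 0.0
```

>>> {"fn": "drive_tool", "kwargs": {
  "plan": [0, 0, 0, 0, 0, 0, 1, 0, 0, 0, 0, 0, 0, 1, 0, 0, -0.3, 0, 0, 0, 1, 0, 0, -0.6, 0, 0, 0, 1, 0, 0, -0.9, 0, 0, 0, 1]
}}

```text
clock: 10.5
position: [503.6, -189.3, 182.8]
orientation: [-179.8, -0.0, 80.3]
force: [-0.1, 0.1, -0.1]
gripper_width: 85.4
grip_force: 0.0
```

>>> {"fn": "drive_tool", "kwargs": {
  "plan": [0, 0, -0.9, 0, 0, 0, 1, 0, 0, -0.9, 0, 0, 0, 1, 0, 0, 0, 0, 0, 0, 1]
}}

```text
clock: 10.8
position: [506.4, -190.4, 261.2]
orientation: [179.5, 0.1, 80.3]
force: [1.7, 0.1, 0.7]
gripper_width: 85.1
grip_force: 0.0
```

```bash
python3 look.py scene j clip clip_grip roasting_rim; python3 look.py wrist k clip clip_grip roasting_rim;python3 -c "
import cv2;i=cv2.imread('pics/j.png');cv2.imwrite('pics/j2.png',cv2.resize(i[180:340,330:520],None,fx=3,fy=3))"
```

```text
clip [(array([ 509., -191.,   99.]), 0.95)]
clip_grip [(array([ 506., -194.,  126.]), 0.68)]
roasting_rim []
mask 0.89 855 [[ 480. -208.   68.]
 [ 490. -197.  108.]
 [ 526. -182.  139.]]
50 12 [[496.0, -204.0], [628.0, -155.0]]
60 36 [[485.0, -205.0], [498.0, -182.0]]
70 93 [[485.0, -207.0], [510.0, -179.0]]
80 90 [[485.0, -207.0], [511.0, -180.0]]
90 80 [[486.0, -209.0], [517.0, -182.0]]
100 131 [[486.0, -209.0], [519.0, -182.0]]
110 128 [[483.0, -210.0], [522.0, -183.0]]
120 127 [[481.0, -210.0], [526.0, -182.0]]
130 128 [[478.0, -210.0], [528.0, -182.0]]
140 26 [[477.0, -203.0], [529.0, -184.0]]
11.05 [ 504.15204533 -189.4935013   253.76061827] [-1.79886208e+02 -2.35129442e-02  8.02540753e+01]
clip [(array([ 511., -192.,   94.]), 0.96)]
clip_grip [(array([ 502., -192.,  131.]), 0.74)]
roasting_rim [(array([ 507., -189.,   71.]), 0.9)]
mask 0.9 1531 [[ 483. -204.   80.]
 [ 505. -190.  107.]
 [ 528. -177.  141.]]
60 19 [[502.0, -183.0], [512.0, -180.0]]
70 46 [[496.0, -199.0], [514.0, -176.0]]
80 112 [[492.0, -202.0], [515.0, -175.0]]
90 142 [[492.0, -204.0], [518.0, -177.0]]
100 487 [[491.0, -205.0], [520.0, -177.0]]
110 160 [[487.0, -205.0], [523.0, -177.0]]
120 185 [[485.0, -206.0], [526.0, -176.0]]
130 202 [[482.0, -206.0], [529.0, -176.0]]
140 167 [[479.0, -205.0], [531.0, -177.0]]
11.3 [ 504.39474694 -189.58699859  254.18790868] [-1.79924455e+02 -1.27585533e-02  8.02553250e+01]
```

View pics/j2.png

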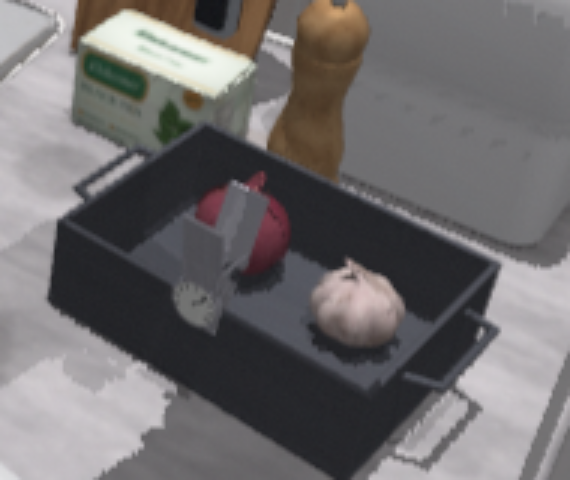

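Run:
```python
from h import *
for n in ["scene","wrist"]:
    c=cam(n);m=models.masks_of("clip",n)[0]["mask"]
    P=world(c,m);P=P[np.hypot(P[:,0]-505,P[:,1]+192)<45]
    print(n,"top",np.percentile(P[:,2],[90,95,98,99.5]).round(1))
    A=world(c,~m);T=A[(A[:,2]>55)&(A[:,2]<85)&(abs(A[:,0]-504-.173*(A[:,1]+192))<3)&(abs(A[:,1]+192)<90)&(abs(A[:,1]+192)>25)]
    print("rim z",np.percentile(T[:,2],[50,80,95]).round(1),len(T))
print(sensors.state()["clock"])
```

```text
scene top [135.  138.7 140.3 141.3]
rim z [64.6 68.9 70.3] 464
wrist top [139.9 141.2 141.8 142.5]
rim z [70.  70.6 71.2] 442
11.5
```

```bash
python3 -c "
from bench import ticket
print(ticket.job_done())"
```

```text
the job is handed in; nothing more can be done
None
```

The clip now grips the roasting tin's near wall, upright and about midway along it, with its hinge roughly 26 mm above the edge and the gripper clear. I handed the job in at about 11.5 s of the 35 s; the judge's verdict was not shown.

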